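Find the bowed cover by rocking it on the surface plate

ROBOT

A 6-joint arm with a two-finger parallel gripper is mounted at the origin on a cart in front of the work surface, level with it; the furniture and walls round the work are solid. World frame = base frame: x ahead of the robot, y to its left, z up, the work surface at z = 0. Lengths are in m, angles in rad, forces in N, time in s.
With the tool pointing down it reaches from about 0.375 to 0.975 m from the base axis. Payload 3.8 kg.
Tool frame: the origin (TCP) lies at the very end of the fingers, on their centre line; the grasp point (between the pads) lies 19 mm behind it; z points along the fingers, y is the direction in which the jaws open and shut (so a half turn about z gives the same grasp; the last joint's range is limited). The gripper opens to 85 mm and grips with 20 to 120 N. Pads are 22 mm wide; open, the fingers measure 114 mm over their backs; the gripper's body (76 mm by 85 mm) begins 54 mm behind the grasp point. The pads swing forward as they close: fully open they stand 13 mm farther back than shut.
Start: joints at [-1.37, 0.264, 1.604, -0, 1.274, -0.037], TCP at [0.159, -0.656, 0.231] pointing down, gripper open.
Joint ranges: [-2.63, 2.63], [-0.94, 2.18], [0.31, 2.57], [-1.31, 4.45], [0, 2.66], [-2.55, 2.55]. Speed limits (rad/s): [2.57, 2.57, 3.14, 3.14, 3.14, 3.14].

INTERFACE

Orientations are given as a rotation vector (axis times angle).
In Python, from workcell import bot, viewer gives the robot as it stands.
- The arm moves only by the tool jog_arm, never from a script. Its argument "motion" is a list of rows, each an object of numbers: "dx", "dy", "dz": the shift along the world's x, y, z in cm; "turn": the turn about the world's z in rad. A call has 1 to 12 rows; each row shifts and turns the commanded pose from where the row before left it; what a row does not reach is not made up. A row lasts 1/12 s, in which the tool goes at most 41.7 mm and 7.16 degrees, less where a joint would pass 70% of its speed; a pose out of reach is approached as far as the arm can. A call is refused whole if a number of a shift passes 4.17 or a number of a turn 0.125, either way. A call with a gripper value outside its range is refused whole. "fingers" is the finger opening in cm, from 0 to 8.54, set as the call begins (left out, the last holds). The fingers move at their own pace and stop on an object; "grip_force" is the grip in N (left out, the last holds). Time passes only in rows, so rows that do not move let the fingers close. It gives the time, the measured TCP pose, the force and the opening at its end, in the units of the state.
- bot.read_state(): the state, without advancing time (a new reading comes with each control period).
- viewer.read_camera(name): name is "side" or "top"; returns (picture, depth): 400x640x3 uint8, red, green, blue; 400x640 float32, m along the optical axis (not along the pixel's ray), 0 where there is no reading.
- viewer.camera_info(name): a dict with "vertical_fov" (degrees; the focal length in pixels is half the picture's height over the tangent of half this angle, whatever the lens; pixels are square), "cx", "cy" (the principal point, pixels), "R" (3x3) and "t" (3): a world point X has camera coordinates R X + t. Camera axes: x right, y down, z forward; pixel columns grow to the right and rows downward; lengths in m; the calibration is good to about 2 mm. A picture is of the moment at which its call begins. camera_info takes no time and is no camera call.
- bot.finish_job(): hands the job in, once; it reports no verdict.
The state is a dict: "time": time; "q": joint angles; "joint_vel": joint speeds; "joint_torque": joint torques, N m; "tool_pos": TCP position; "tcp_rot": TCP orientation; "wrist_force": force on the tool from outside, world axes, zero at the start; "torque": the same for the moment, N m; "width": opening from 0.0 (shut) to 1.0 (fully open).
Only numpy, scipy, OpenCV 4.12 (cv2) and the standard library are available. Lean on these libraries where they do the work, as an engineer would, in place of code of your own. Each camera call takes 0.05 s, during which the arm holds its last target. There are 200 camera calls.

TASK

One of the three covers on the surface plate is bowed: find it by pressing gently (well under 25 N) on the ends of the covers to feel which one rocks. Hold the bowed one's near end (robot and vice side) down on the plate for about half a second, then likewise its far end, then lay that cover across the two rails of the reject rack, centred and squarely along it, and let go. Leave the two sound covers lying where they are and the other things undisturbed.

Things in the scene. Friction and masses are not known exactly. Their poses are not given: they have to be found in the camera images.
- surface_plate: Fixed steel plate, 160 (x) x 216 (y) x 30 mm, three covers side by side on it. Origin: centre of the underside; x away from the robot and to its right. One cover is bowed: beyond 12 mm from its middle the ends slope up 0.08 rad, about 3 mm clear of the plate. 1 to 2 N near an end tips it 0.08 rad until that end bears on the plate; let go, it swings level. A sound cover stops a press dead: come down at a few mm/s.
- reject_rack: Fixed rack: wooden base 120 (x) x 60 (y) x 12 mm, two steel rails along y, 8 mm wide, 56 mm long, at x = -43 and +43 mm, tops 28 mm above the origin. Origin: centre of the underside; x away from the robot and to its left. The cover is laid across both rails, middle over middle, lengthwise along x, either way round: a sound one's origin would lie at 28 mm, the bowed one's at about 25.5 mm.
- cover_1: One of three alike aluminium covers, 110 (x) x 50 (y) mm, ends 6 mm thick, middle band 28 mm long, 8 mm thick, with an upright grip bar in the middle (14 mm thick in x, 30 mm long in y, top 30 mm above the origin). Origin: centre of the underside of the middle; x along its length, z up; its -x end, toward robot and vice, is the near one. 0.26 to 0.5 kg. It may be the bowed one (see surface_plate): all three rest level.
- cover_1_near (a point): Point on cover 1's x axis, 50 mm from its origin toward its near end (-x), level with the underside of the middle.
- cover_1_far (a point): Point on cover 1's x axis, 50 mm from its origin toward its far end (+x), level with the underside of the middle.
- cover_2: One of three alike aluminium covers, 110 (x) x 50 (y) mm, ends 6 mm thick, middle band 28 mm long, 8 mm thick, with an upright grip bar in the middle (14 mm thick in x, 30 mm long in y, top 30 mm above the origin). Origin: centre of the underside of the middle; x along its length, z up; its -x end, toward robot and vice, is the near one. 0.26 to 0.5 kg. It may be the bowed one (see surface_plate): all three rest level.
- cover_2_near (a point): Point on cover 2's x axis, 50 mm from its origin toward its near end (-x), level with the underside of the middle.
- cover_2_far (a point): Point on cover 2's x axis, 50 mm from its origin toward its far end (+x), level with the underside of the middle.
- cover_3: One of three alike aluminium covers, 110 (x) x 50 (y) mm, ends 6 mm thick, middle band 28 mm long, 8 mm thick, with an upright grip bar in the middle (14 mm thick in x, 30 mm long in y, top 30 mm above the origin). Origin: centre of the underside of the middle; x along its length, z up; its -x end, toward robot and vice, is the near one. 0.26 to 0.5 kg. It may be the bowed one (see surface_plate): all three rest level.
- cover_3_near (a point): Point on cover 3's x axis, 50 mm from its origin toward its near end (-x), level with the underside of the middle.
- cover_3_far (a point): Point on cover 3's x axis, 50 mm from its origin toward its far end (+x), level with the underside of the middle.
- tweezers_2: Steel tweezers, 145 x 17 x 9 mm, bystander lying to the right of the plate; origin at the centre of the underside.
- flux_jar: Jar, 58 mm across, 50 mm high, bystander at the far right; origin at the centre of its underside.
- bench_block: Small steel block, 55 x 70 x 18 mm, bystander behind the plate; origin at the centre of its underside.

How it is judged:
On the way, in this order (a step that is already met when the one before it is completed fails the run):
1. the bowed cover, on the surface plate, is rocked onto its near end by the fingers and held there (((angle between cover_1's own z axis and vertical above 0.05 rad and z of cover_1_near in the frame of surface_plate below 0.0285 m and z of cover_1 in the frame of surface_plate below 0.036 m and contact force between the fingers and cover_1 above 3 N) or (angle between cover_2's own z axis and vertical above 0.05 rad and z of cover_2_near in the frame of surface_plate below 0.0285 m and z of cover_2 in the frame of surface_plate below 0.036 m and contact force between the fingers and cover_2 above 3 N) or (angle between cover_3's own z axis and vertical above 0.05 rad and z of cover_3_near in the frame of surface_plate below 0.0285 m and z of cover_3 in the frame of surface_plate below 0.036 m and contact force between the fingers and cover_3 above 3 N))), for 0.25 s.
2. then it is rocked onto its far end and held there (((angle between cover_1's own z axis and vertical above 0.05 rad and z of cover_1_far in the frame of surface_plate below 0.0285 m and z of cover_1 in the frame of surface_plate below 0.036 m and contact force between the fingers and cover_1 above 3 N) or (angle between cover_2's own z axis and vertical above 0.05 rad and z of cover_2_far in the frame of surface_plate below 0.0285 m and z of cover_2 in the frame of surface_plate below 0.036 m and contact force between the fingers and cover_2 above 3 N) or (angle between cover_3's own z axis and vertical above 0.05 rad and z of cover_3_far in the frame of surface_plate below 0.0285 m and z of cover_3 in the frame of surface_plate below 0.036 m and contact force between the fingers and cover_3 above 3 N))), for 0.25 s.
At the end, for the whole second after the job is handed in: The bowed cover rests across both rails of the rack (its middle over 1.2 mm below their tops), within 12 mm in x and 14 mm in y of the middle, level within 0.05 rad, along it within 0.25 rad; the two sound covers lie flat on the plate within 30 mm of their start (((x of cover_1 in the frame of reject_rack between -0.012 and 0.012 m and y of cover_1 in the frame of reject_rack between -0.014 and 0.014 m and z of cover_1 in the frame of reject_rack between 0.022 and 0.0268 m and angle between cover_1's own z axis and vertical below 0.05 rad and angle between the x axis of cover_1 and the x axis of reject_rack, either way round below 0.25 rad and contact force between cover_1 and reject_rack above 0.5 N and linear speed of cover_1 below 0.01 m/s and distance of each of cover_2, cover_3 from where it was at the start of the episode below 0.03 m and angle between each of cover_2, cover_3's own z axis and vertical below 0.02 rad and contact force between each of cover_2, cover_3 and surface_plate above 0.5 N) or (x of cover_2 in the frame of reject_rack between -0.012 and 0.012 m and y of cover_2 in the frame of reject_rack between -0.014 and 0.014 m and z of cover_2 in the frame of reject_rack between 0.022 and 0.0268 m and angle between cover_2's own z axis and vertical below 0.05 rad and angle between the x axis of cover_2 and the x axis of reject_rack, either way round below 0.25 rad and contact force between cover_2 and reject_rack above 0.5 N and linear speed of cover_2 below 0.01 m/s and distance of each of cover_1, cover_3 from where it was at the start of the episode below 0.03 m and angle between each of cover_1, cover_3's own z axis and vertical below 0.02 rad and contact force between each of cover_1, cover_3 and surface_plate above 0.5 N) or (x of cover_3 in the frame of reject_rack between -0.012 and 0.012 m and y of cover_3 in the frame of reject_rack between -0.014 and 0.014 m and z of cover_3 in the frame of reject_rack between 0.022 and 0.0268 m and angle between cover_3's own z axis and vertical below 0.05 rad and angle between the x axis of cover_3 and the x axis of reject_rack, either way round below 0.25 rad and contact force between cover_3 and reject_rack above 0.5 N and linear speed of cover_3 below 0.01 m/s and distance of each of cover_1, cover_2 from where it was at the start of the episode below 0.03 m and angle between each of cover_1, cover_2's own z axis and vertical below 0.02 rad and contact force between each of cover_1, cover_2 and surface_plate above 0.5 N))); the robot touches nothing.
It fails at once if the fingers press an end of a cover, over 20 mm from its middle, or the bare surface plate with more than 25 N (contact force between the fingers and surface_plate above 25 N or (contact force between the fingers and cover_1 above 25 N and contact force between cover_1 and surface_plate above 25 N and horizontal distance between the grasp point and cover_1 above 0.02 m) or (contact force between the fingers and cover_2 above 25 N and contact force between cover_2 and surface_plate above 25 N and horizontal distance between the grasp point and cover_2 above 0.02 m) or (contact force between the fingers and cover_3 above 25 N and contact force between cover_3 and surface_plate above 25 N and horizontal distance between the grasp point and cover_3 above 0.02 m)).
It fails at once if the tweezers, flux jar or bench block is moved by more than 30 mm (distance of any of tweezers_2, flux_jar, bench_block from where it was at the start of the episode above 0.03 m).
It also fails if it takes over 72 s, if anything falls off the work surface, if the arm or the gripper's body presses on something with over 40 N, if the wrist force passes 120 N, or if a joint passes its speed limit or range.

## Working session

There is one attempt and no reset: what is moved stays moved. The work goes in short steps, Python scripts to look and compute and a tool call to move; the robot and the scene stay as the last step left them, time stands still between calls to the robot, and variables do not carry over. Pictures are saved under pics/ and viewed, about 8 in all and at most 12, crops included, and the job is handed in when it is done.

Besides the shell and the picture viewer there is one more tool, called after "Emit:" as name(argument=value, ...) on one line, values as JSON. jog_arm: Moves the arm, as the interface text tells. Its arguments: {"type":"object","properties":{"motion":{"type":"array"},"fingers":{"type":"number"},"grip_force":{"type":"number"}},"required":["motion"]}

```bash
mkdir -p pics; cat > h.py <<'E'
import numpy as np,cv2
from workcell import bot,viewer
def cam(n):
    p,d=viewer.read_camera(n);i=viewer.camera_info(n)
    f=p.shape[0]/2/np.tan(np.radians(i['vertical_fov'])/2)
    v,u=np.mgrid[:400,:640]
    c=np.stack([(u-i['cx'])/f*d,(v-i['cy'])/f*d,d],-1)
    w=(c-np.array(i['t']))@np.array(i['R'])
    w[d==0]=np.nan
    return p,d,w
E
python3 - <<'E'
from h import *
s=bot.read_state();print(s)
for n in('top','side'):
    p,d,w=cam(n);cv2.imwrite(f'pics/{n}0.png',p[:,:,::-1]);np.save(f'{n}0.npy',w)
    print(n,viewer.camera_info(n),np.nanmin(w,(0,1)),np.nanmax(w,(0,1)))
E
```

```text
{'time': 0.0, 'q': array([-1.36990162e+00,  2.64812973e-01,  1.60538463e+00,  2.20936450e-05,
        1.27371020e+00, -3.69142304e-02]), 'joint_vel': array([ 0.00020661, -0.00047028, -0.00104644, -0.0008876 ,  0.00106564,
       -0.00048262]), 'joint_torque': array([ 1.33258782e-03, -5.15105867e+01, -3.67311680e+01,  3.89891293e-04,
        1.30318818e-02,  1.07144314e-05]), 'tool_pos': array([ 0.15886036, -0.65527752,  0.22991599]), 'tcp_rot': array([-3.11711887e+00, -3.72385765e-01,  2.64577370e-04]), 'wrist_force': array([-0.26990967, -0.48507381,  0.61574066]), 'torque': array([ 0.011186  , -0.01135874,  0.01399331]), 'width': 1.0000051195664887}
top {'vertical_fov': 55.34327037636059, 'cx': 317.96823755908235, 'cy': 200.29450322308338, 'R': array([[ 0.0257003 , -0.99925053, -0.02894599],
       [-0.98275675, -0.01995114, -0.18382361],
       [ 0.18310833,  0.03317119, -0.98253296]]), 't': array([-0.00755333,  0.61354822,  0.80972971])} [-0.14869107 -0.61882458 -0.91826184] [1.49591949 1.75416496 0.48254637]
side {'vertical_fov': 55.75139027847885, 'cx': 324.5677015995363, 'cy': 204.5809557174505, 'R': array([[-0.99948422,  0.02985765, -0.01182459],
       [ 0.02770842,  0.61565106, -0.78753159],
       [-0.01623402, -0.78745304, -0.61616083]]), 't': array([0.60721701, 0.03155282, 0.8855659 ])} [-0.82732727 -1.4183384  -0.91491834] [1.27353816 0.45573384 0.51175359]
```

View pics/top0.png

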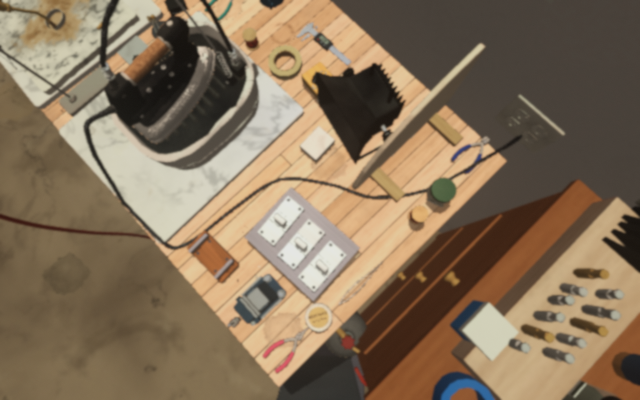

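View pics/side0.png

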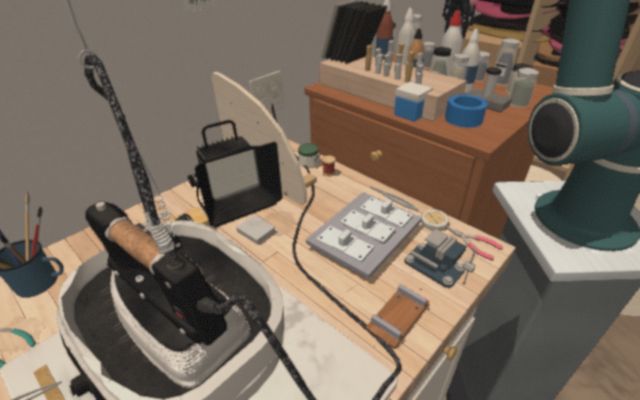

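Top view: plate around (303,243) with covers at about (281,221), (302,244), (323,266); rack at (213,256), vice at (260,297). Now I'll measure these.

```bash
python3 - <<'E'
from h import *
w=np.load('top0.npy')
p=cv2.imread('pics/top0.png')
c=cv2.resize(p[180:320,180:380],None,fx=4,fy=4,interpolation=cv2.INTER_CUBIC);cv2.imwrite('pics/c0.png',c)
for n,u,v in(('plate',303,243),('b1',281,221),('b2',302,244),('b3',323,266),('rack',213,256),('plateedge',255,240),('table',230,220),('jar',440,190),('vice',260,297)):
    print(n,w[v,u].round(4))
def comp(lo,hi,roi,mina=5):
    r0,r1,c0,c1=roi;m=np.zeros(w.shape[:2],np.uint8);z=w[...,2]
    m[r0:r1,c0:c1]=((z>lo)&(z<hi))[r0:r1,c0:c1]
    n,l,s,ce=cv2.connectedComponentsWithStats(m)
    for i in range(1,n):
        if s[i,4]>=mina:
            q=w[l==i];r=cv2.minAreaRect(q[:,:2].astype(np.float32)*1000)
            print(lo,hi,s[i,4],ce[i].round(1),'mean',q.mean(0).round(4),'rect mm',[np.round(x,1) for x in r])
comp(.015,.075,(185,300,245,360))
comp(.026,.034,(185,300,245,360),60)
comp(.034,.046,(185,300,245,360),20)
comp(.05,.075,(185,300,245,360))
comp(.006,.04,(225,290,185,240))
comp(.02,.04,(225,290,185,240))
w=np.load('side0.npy')
comp(.022,.075,(190,280,305,425),50)
comp(.05,.075,(190,280,305,425))
comp(.006,.04,(280,350,360,432))
comp(.02,.04,(280,350,360,432))
E
```

```text
plate [0.5156 0.037  0.0637]
b1 [0.5637 0.0881 0.062 ]
b2 [0.5136 0.0394 0.0601]
b3 [ 0.4667 -0.0084  0.0624]
rack [0.4839 0.2507 0.0131]
plateedge [0.5222 0.1503 0.0312]
table [5.714e-01 2.198e-01 1.000e-04]
jar [ 0.6439 -0.2703  0.0519]
vice [0.3982 0.1235 0.0786]
0.015 0.075 32 [354.4 186.5] mean [ 0.6513 -0.0769  0.0386] rect mm [array([652.2, -79.4]), array([ 8.7, 19.9]), np.float64(9.8)]
0.015 0.075 6521 [301.4 243.3] mean [0.5174 0.0428 0.0353] rect mm [array([519.8,  44.4]), array([216.3, 160.2]), np.float64(49.5)]
0.015 0.075 362 [264.6 289. ] mean [0.4131 0.1212 0.0368] rect mm [array([403.1, 123.2]), array([70.3, 61.7]), np.float64(43.5)]
0.026 0.034 3251 [301.8 242.8] mean [0.5191 0.0423 0.0309] rect mm [array([519.8,  44.4]), array([216.3, 160.2]), np.float64(49.5)]
0.034 0.046 931 [279.9 220.7] mean [0.5676 0.0939 0.0374] rect mm [array([569.9,  95.1]), array([ 59.6, 109.8]), np.float64(52.3)]
0.034 0.046 977 [300.4 244. ] mean [0.5152 0.0444 0.0389] rect mm [array([516. ,  44.4]), array([ 57.3, 109.1]), np.float64(50.4)]
0.034 0.046 1003 [321.2 265.9] mean [ 0.4673 -0.
[... 2074 characters left out ...]
rect mm [array([419.2, 139.3]), array([6.1, 3.7]), np.float64(81.0)]
0.006 0.04 2165 [395.8 316.8] mean [0.4902 0.2628 0.0145] rect mm [array([485.3, 256.8]), array([127.9,  76.1]), np.float64(38.1)]
0.006 0.04 6 [360.7 348.3] mean [0.559  0.3257 0.0214] rect mm [array([559.6, 325.4]), array([3.4, 4.6]), np.float64(39.3)]
0.02 0.04 186 [411.7 293.6] mean [0.4559 0.2237 0.0262] rect mm [array([456. , 222.5]), array([ 9.8, 55.7]), np.float64(47.4)]
0.02 0.04 216 [385.7 325. ] mean [0.5133 0.2874 0.0262] rect mm [array([512.9, 285.9]), array([ 9.8, 55.8]), np.float64(47.9)]
0.02 0.04 5 [360.4 348.2] mean [0.5595 0.3256 0.0216] rect mm [array([559.3, 325.2]), array([5. , 1.7]), np.float64(82.1)]
```

View pics/c0.png

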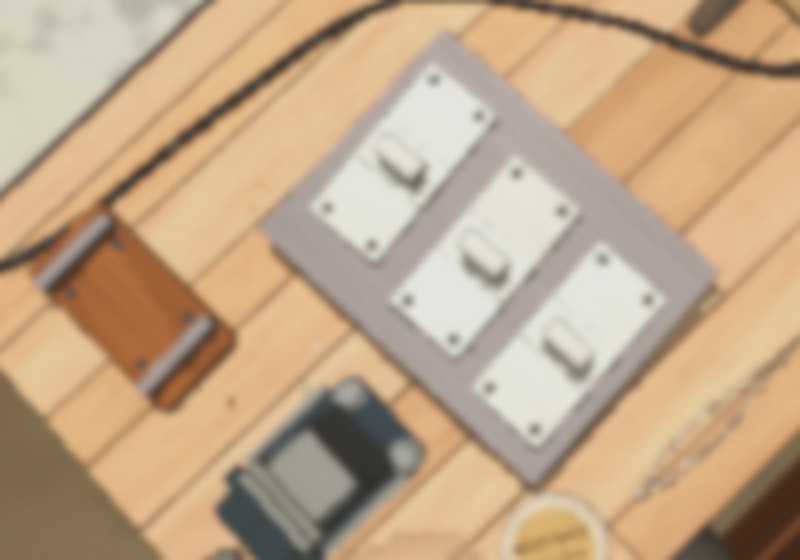

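```bash
python3 - <<'E'
from h import *
W=[np.load(f'{n}0.npy').reshape(-1,3) for n in('top','side')]
for nm,c,a in(('A',(.5685,.0945),-38.),('B',(.516,.0443),-39.3),('C',(.468,-.0035),-41.5)):
    a=np.radians(a);e=np.array([np.cos(a),np.sin(a)]);f=np.array([-e[1],e[0]])
    for n,w in zip('TS',W):
        r=w[:,:2]-c;x=r@e;y=r@f
        print(nm,n,[(k,*(np.nanmedian(w[(abs(x-k/1e3)<4e-3)&(abs(y)<.02),2]).round(4),)) for k in(-68,-50,-42,-30,-18,18,30,42,50,64)])
a=np.array([.159,-.656]);b=np.array([.483,.071])
for n,w in zip('TS',W):
    t=(w[:,:2]-a)@(b-a)/((b-a)@(b-a));dd=np.linalg.norm(w[:,:2]-a-np.clip(t,0,1)[:,None]*(b-a),axis=1)
    for k in np.arange(0,1,.1):
        m=(t>=k)&(t<k+.1)&(dd<.12);print(n,k.round(1),m.sum(),np.nanmax(w[m,2]).round(3) if m.any() else None)
E
```

```text
A T [(-68, np.float64(0.0309)), (-50, np.float64(0.0374)), (-42, np.float64(0.0369)), (-30, np.float64(0.0372)), (-18, np.float64(0.0371)), (18, np.float64(0.0371)), (30, np.float64(0.0371)), (42, np.float64(0.0371)), (50, np.float64(0.0368)), (64, np.float64(0.0306))]
A S [(-68, np.float64(0.0297)), (-50, np.float64(0.0353)), (-42, np.float64(0.0358)), (-30, np.float64(0.0358)), (-18, np.float64(0.0357)), (18, np.float64(0.0362)), (30, np.float64(0.0359)), (42, np.float64(0.0358)), (50, np.float64(0.0358)), (64, np.float64(0.0299))]
B T [(-68, np.float64(0.0308)), (-50, np.float64(0.0402)), (-42, np.float64(0.0394)), (-30, np.float64(0.0385)), (-18, np.float64(0.0375)), (18, np.float64(0.0377)), (30, np.float64(0.0385)), (42, np.float64(0.0398)), (50, np.float64(0.0397)), (64, np.float64(0.0309))]
B S [(-68, np.float64(0.0292)), (-50, np.float64(0.0387)), (-42, np.float64(0.0385)), (-30, np.float64(0.0373)), (-18, np.float64(0.0363)), (18, np.float64(0.0364)), (30, np.float64(0.0374)), (42, np.float64(0.0384)), (50, np.float64(0.0388)), (64, np.float64(0.0297))]
C T [(-68, np.float64(0.0312)), (-50, np.float64(0.0372)), (-42, np.float64(0.0368)), (-30, np.float64(0.0368)), (-18, np.float64(0.0374)), (18, np.float64(0.0368)), (30, np.float64(0.037)), (42, np.float64(0.0376)), (50, np.float64(0.0374)), (64, np.float64(0.031))]
C S [(-68, np.float64(0.0225)), (-50, np.float64(0.0355)), (-42, np.float64(0.0358)), (-30, np.float64(0.0358)), (-18, np.float64(0.0356)), (18, np.float64(0.0357)), (30, np.float64(0.0357)), (42, np.float64(0.0359)), (50, np.float64(0.036)), (64, np.float64(0.0298))]
T 0.0 0 None
T 0.1 1693 0.204
T 0.2 1622 0.257
T 0.3 3960 0.284
T 0.4 5859 0.284
T 0.5 9336 0.21
T 0.6 3517 0.135
T 0.7 2103 0.015
T 0.8 3637 0.063
T 0.9 3687 0.081
S 0.0 762 0.354
S 0.1 1123 0.34
S 0.2 1295 0.308
S 0.3 977 0.279
S 0.4 1694 0.281
S 0.5 5782 0.207
S 0.6 3045 0.132
S 0.7 819 0.01
S 0.8 1276 0.06
S 0.9 2233 0.077
```

Depth suggests B, the middle cover, is bowed: its ends are about 3 mm higher than those of A and C. I'll confirm by pressing. First I rise above the cabinet clutter, then cross over.

Emit:
jog_arm(motion=[{"dz": 4}, {"dz": 4}, {"dz": 4}, {"dz": 4}, {"dx": 1.6, "dy": 3.6, "turn": 0.04}, {"dx": 1.6, "dy": 3.6, "turn": 0.04}, {"dx": 1.6, "dy": 3.6, "turn": 0.04}, {"dx": 1.6, "dy": 3.6, "turn": 0.04}, {"dx": 1.6, "dy": 3.6, "turn": 0.04}, {"dx": 1.6, "dy": 3.6, "turn": 0.04}, {"dx": 1.6, "dy": 3.6, "turn": 0.04}, {"dx": 1.6, "dy": 3.6, "turn": 0.04}], fingers=0)

```text
validation failed for argument at $.mo...
```

Emit:
jog_arm(motion=[{"dx": 1.6, "dy": 3.6, "turn": 0.04}, {"dx": 1.6, "dy": 3.6, "turn": 0.04}, {"dx": 1.6, "dy": 3.6, "turn": 0.04}, {"dx": 1.6, "dy": 3.6, "turn": 0.04}, {"dx": 1.6, "dy": 3.6, "turn": 0.04}, {"dx": 1.6, "dy": 3.6, "turn": 0.04}, {"dx": 1.6, "dy": 3.6, "turn": 0.04}, {"dx": 1.6, "dy": 3.6, "turn": 0.04}, {"dx": 1.6, "dy": 3.6}, {"dx": 1.6, "dy": 3.6}, {"dx": 1.6, "dy": 3.6}, {}])

```text
validation failed for argument at $.mo...
```

Emit:
jog_arm(motion=[{"dx": 0, "dy": 0, "dz": 4, "turn": 0}, {"dx": 0, "dy": 0, "dz": 4, "turn": 0}, {"dx": 0, "dy": 0, "dz": 4, "turn": 0}, {"dx": 0, "dy": 0, "dz": 4, "turn": 0}], fingers=0)

```text
time: 0.43
tool_pos: [0.1589, -0.6554, 0.392]
tcp_rot: [-3.117, -0.372, 0.0]
wrist_force: [-0.1, -0.6, -0.1]
width: 0.454
```

Emit:
jog_arm(motion=[{"dx": 1.6, "dy": 3.6, "dz": 0, "turn": 0.04}, {"dx": 1.6, "dy": 3.6, "dz": 0, "turn": 0.04}, {"dx": 1.6, "dy": 3.6, "dz": 0, "turn": 0.04}, {"dx": 1.6, "dy": 3.6, "dz": 0, "turn": 0.04}, {"dx": 1.6, "dy": 3.6, "dz": 0, "turn": 0.04}, {"dx": 1.6, "dy": 3.6, "dz": 0, "turn": 0.04}, {"dx": 1.6, "dy": 3.6, "dz": 0, "turn": 0.04}, {"dx": 1.6, "dy": 3.6, "dz": 0, "turn": 0.04}, {"dx": 1.6, "dy": 3.6, "dz": 0, "turn": 0.04}, {"dx": 1.6, "dy": 3.6, "dz": 0, "turn": 0.04}])

```text
time: 1.27
tool_pos: [0.3191, -0.294, 0.3908]
tcp_rot: [-2.982, -0.987, 0.0]
wrist_force: [1.4, 0.2, 0.7]
width: 0.003
```

Emit:
jog_arm(motion=[{"dx": 1.6, "dy": 3.6, "dz": 0, "turn": 0.04}, {"dx": 1.6, "dy": 3.6, "dz": 0, "turn": 0.04}, {"dx": 1.6, "dy": 3.6, "dz": 0, "turn": 0.04}, {"dx": 1.6, "dy": 3.6, "dz": 0, "turn": 0.04}, {"dx": 1.6, "dy": 3.6, "dz": 0, "turn": 0.04}, {"dx": 1.6, "dy": 3.6, "dz": 0, "turn": 0.04}, {"dx": 1.6, "dy": 3.6, "dz": 0, "turn": 0}, {"dx": 1.6, "dy": 3.6, "dz": 0, "turn": 0}, {"dx": 1.6, "dy": 3.6, "dz": 0, "turn": 0}, {"dx": 1.6, "dy": 3.6, "dz": 0, "turn": 0}, {"dx": 0, "dy": 0, "dz": 0, "turn": 0}])

```text
time: 2.18
tool_pos: [0.4803, 0.0698, 0.3901]
tcp_rot: [-2.836, -1.342, -0.001]
wrist_force: [0.5, -0.9, 0.3]
width: 0.001
```

Emit:
jog_arm(motion=[{"dx": 0.3, "dy": 0.1, "dz": -4, "turn": 0}, {"dx": 0, "dy": 0, "dz": -4, "turn": 0}, {"dx": 0, "dy": 0, "dz": -4, "turn": 0}, {"dx": 0, "dy": 0, "dz": -4, "turn": 0}, {"dx": 0, "dy": 0, "dz": -4, "turn": 0}, {"dx": 0, "dy": 0, "dz": -4, "turn": 0}, {"dx": 0, "dy": 0, "dz": -4, "turn": 0}, {"dx": 0, "dy": 0, "dz": -3, "turn": 0}, {"dx": 0, "dy": 0, "dz": -1.5, "turn": 0}, {"dx": 0, "dy": 0, "dz": -1, "turn": 0}, {"dx": 0, "dy": 0, "dz": -0.4, "turn": 0}, {"dx": 0, "dy": 0, "dz": 0, "turn": 0}])

```text
time: 3.18
tool_pos: [0.4817, 0.0647, 0.0518]
tcp_rot: [-2.844, -1.335, 0.002]
wrist_force: [0.7, -0.3, 0.2]
width: -0.004
```

```bash
python3 - <<'E'
from h import *
print(bot.read_state()['tool_pos'])
o=[]
for n,(r0,r1,c0,c1) in(('top',(170,310,230,380)),('side',(150,290,290,440))):
    p,d,w=cam(n);o.append(cv2.resize(p[r0:r1,c0:c1,::-1],(400,373),interpolation=cv2.INTER_CUBIC))
cv2.imwrite('pics/c1.png',np.hstack(o))
E
```

```text
[0.48166843 0.06474043 0.05183088]
```

View pics/c1.png

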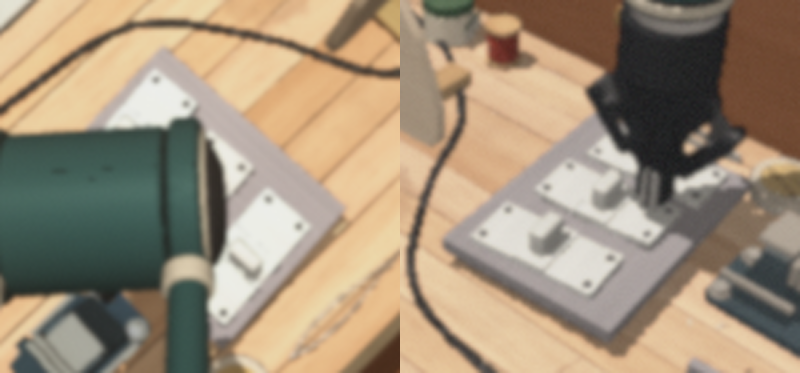

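The side crop (right half) shows the closed fingers over the near end of the middle cover, clear of its bar. I'll correct a 6 mm drift and come down slowly.

Emit:
jog_arm(motion=[{"dx": 0.2, "dy": 0.6, "dz": 0, "turn": 0}, {"dx": 0, "dy": 0, "dz": -0.4, "turn": 0}, {"dx": 0, "dy": 0, "dz": -0.3, "turn": 0}, {"dx": 0, "dy": 0, "dz": -0.05, "turn": 0}, {"dx": 0, "dy": 0, "dz": -0.05, "turn": 0}, {"dx": 0, "dy": 0, "dz": -0.04, "turn": 0}, {"dx": 0, "dy": 0, "dz": -0.04, "turn": 0}, {"dx": 0, "dy": 0, "dz": 0, "turn": 0}])

```text
time: 3.95
tool_pos: [0.4839, 0.071, 0.0434]
tcp_rot: [-2.844, -1.335, 0.0]
wrist_force: [-0.7, -0.3, 0.2]
width: 0.004
```

Emit:
jog_arm(motion=[{"dx": 0, "dy": 0, "dz": -0.04, "turn": 0}, {"dx": 0, "dy": 0, "dz": -0.04, "turn": 0}, {"dx": 0, "dy": 0, "dz": -0.04, "turn": 0}, {"dx": 0, "dy": 0, "dz": -0.04, "turn": 0}, {"dx": 0, "dy": 0, "dz": -0.04, "turn": 0}, {"dx": 0, "dy": 0, "dz": -0.04, "turn": 0}, {"dx": 0, "dy": 0, "dz": -0.03, "turn": 0}, {"dx": 0, "dy": 0, "dz": -0.03, "turn": 0}, {"dx": 0, "dy": 0, "dz": 0, "turn": 0}])

```text
time: 4.7
tool_pos: [0.4839, 0.071, 0.0404]
tcp_rot: [-2.844, -1.335, 0.0]
wrist_force: [0.1, -0.5, -0.1]
width: 0.001
```

Emit:
jog_arm(motion=[{"dx": 0, "dy": 0, "dz": -0.03, "turn": 0}, {"dx": 0, "dy": 0, "dz": -0.03, "turn": 0}, {"dx": 0, "dy": 0, "dz": -0.03, "turn": 0}, {"dx": 0, "dy": 0, "dz": -0.03, "turn": 0}, {"dx": 0, "dy": 0, "dz": -0.03, "turn": 0}, {"dx": 0, "dy": 0, "dz": 0, "turn": 0}])

```text
time: 5.2
tool_pos: [0.484, 0.071, 0.039]
tcp_rot: [-2.844, -1.335, -0.0]
wrist_force: [-0.1, 0.2, 0.3]
width: -0.002
```

Emit:
jog_arm(motion=[{"dx": 0, "dy": 0, "dz": -0.03, "turn": 0}, {"dx": 0, "dy": 0, "dz": -0.03, "turn": 0}, {"dx": 0, "dy": 0, "dz": -0.03, "turn": 0}, {"dx": 0, "dy": 0, "dz": -0.03, "turn": 0}, {"dx": 0, "dy": 0, "dz": 0, "turn": 0}])

```text
time: 5.62
tool_pos: [0.4839, 0.0711, 0.0377]
tcp_rot: [-2.844, -1.335, 0.0]
wrist_force: [-1.6, 1.1, 1.6]
width: 0.003
```

Emit:
jog_arm(motion=[{"dx": 0, "dy": 0, "dz": -0.03, "turn": 0}, {"dx": 0, "dy": 0, "dz": -0.03, "turn": 0}, {"dx": 0, "dy": 0, "dz": -0.03, "turn": 0}, {"dx": 0, "dy": 0, "dz": -0.03, "turn": 0}, {"dx": 0, "dy": 0, "dz": 0, "turn": 0}])

```text
time: 6.03
tool_pos: [0.484, 0.071, 0.0365]
tcp_rot: [-2.844, -1.335, 0.0]
wrist_force: [-0.9, 0.5, 2.0]
width: -0.002
```

Contact force has stayed between 1.6 and 2 N over 1.2 mm of travel, so it rocks. I'll carry on until it bears.

Emit:
jog_arm(motion=[{"dx": 0, "dy": 0, "dz": -0.03, "turn": 0}, {"dx": 0, "dy": 0, "dz": -0.03, "turn": 0}, {"dx": 0, "dy": 0, "dz": -0.02, "turn": 0}, {"dx": 0, "dy": 0, "dz": 0, "turn": 0}])

```text
time: 6.37
tool_pos: [0.484, 0.071, 0.036]
tcp_rot: [-2.844, -1.335, 0.0]
wrist_force: [-2.7, 0.5, 6.0]
width: -0.001
```

Emit:
jog_arm(motion=[{"dx": 0, "dy": 0, "dz": -0.02, "turn": 0}, {"dx": 0, "dy": 0, "dz": 0, "turn": 0}, {"dx": 0, "dy": 0, "dz": 0, "turn": 0}])

```text
time: 6.62
tool_pos: [0.484, 0.071, 0.036]
tcp_rot: [-2.844, -1.335, 0.0]
wrist_force: [-3.2, 1.2, 6.7]
width: -0.002
```

```bash
python3 - <<'E'
from h import *
p,d,w=cam('side');w=w.reshape(-1,3)
c=(.516,.0443);a=np.radians(-39.3);e=np.array([np.cos(a),np.sin(a)]);f=np.array([-e[1],e[0]])
r=w[:,:2]-c;x=r@e;y=r@f
print([(k,*(np.nanmedian(w[(abs(x-k/1e3)<4e-3)&(abs(y)<.02),2]).round(4),)) for k in(-18,18,30,42,50,64)],bot.read_state()['wrist_force'])
E
```

```text
[(-18, np.float64(0.1332)), (18, np.float64(0.3772)), (30, np.float64(0.0408)), (42, np.float64(0.0428)), (50, np.float64(0.0437)), (64, np.float64(0.0301))] [-3.05839016  1.55015931  6.53872793]
```

Emit:
jog_arm(motion=[{"dx": 0, "dy": 0, "dz": 0, "turn": 0}, {"dx": 0, "dy": 0, "dz": 0, "turn": 0}, {"dx": 0, "dy": 0, "dz": 0, "turn": 0}, {"dx": 0, "dy": 0, "dz": 0.3, "turn": 0}, {"dx": 0, "dy": 0, "dz": 0.7, "turn": 0}, {"dx": 0, "dy": 0, "dz": 2, "turn": 0}, {"dx": 0, "dy": 0, "dz": 2, "turn": 0}, {"dx": 2.2, "dy": -1.8, "dz": 0, "turn": 0}, {"dx": 2.2, "dy": -1.8, "dz": 0, "turn": 0}, {"dx": 2.1, "dy": -1.7, "dz": 0, "turn": 0}, {"dx": 0, "dy": 0, "dz": 0, "turn": 0}])

```text
time: 7.58
tool_pos: [0.5537, 0.0154, 0.0872]
tcp_rot: [2.841, 1.331, 0.007]
wrist_force: [0.8, -0.3, 1.4]
width: -0.005
```

Emit:
jog_arm(motion=[{"dx": 0, "dy": 0, "dz": -2, "turn": 0}, {"dx": 0, "dy": 0, "dz": -1.5, "turn": 0}, {"dx": 0, "dy": 0, "dz": -0.7, "turn": 0}, {"dx": 0, "dy": 0, "dz": 0, "turn": 0}])

```text
time: 7.92
tool_pos: [0.5467, 0.018, 0.0415]
tcp_rot: [-2.842, -1.334, 0.006]
wrist_force: [0.4, 0.1, 0.2]
width: -0.001
```

Emit:
jog_arm(motion=[{"dx": 0, "dy": 0, "dz": 0, "turn": 0}, {"dx": 0, "dy": 0, "dz": -0.04, "turn": 0}, {"dx": 0, "dy": 0, "dz": -0.04, "turn": 0}, {"dx": 0, "dy": 0, "dz": -0.04, "turn": 0}, {"dx": 0, "dy": 0, "dz": -0.04, "turn": 0}, {"dx": 0, "dy": 0, "dz": -0.04, "turn": 0}, {"dx": 0, "dy": 0, "dz": -0.04, "turn": 0}, {"dx": 0, "dy": 0, "dz": -0.04, "turn": 0}, {"dx": 0, "dy": 0, "dz": -0.03, "turn": 0}, {"dx": 0, "dy": 0, "dz": 0, "turn": 0}])

```text
time: 8.75
tool_pos: [0.5489, 0.018, 0.0404]
tcp_rot: [-2.844, -1.335, 0.0]
wrist_force: [0.0, 0.5, -0.3]
width: 0.0
```

Emit:
jog_arm(motion=[{"dx": 0, "dy": 0, "dz": -0.04, "turn": 0}, {"dx": 0, "dy": 0, "dz": -0.04, "turn": 0}, {"dx": 0, "dy": 0, "dz": -0.04, "turn": 0}, {"dx": 0, "dy": 0, "dz": -0.04, "turn": 0}, {"dx": 0, "dy": 0, "dz": -0.03, "turn": 0}, {"dx": 0, "dy": 0, "dz": -0.03, "turn": 0}, {"dx": 0, "dy": 0, "dz": -0.03, "turn": 0}, {"dx": 0, "dy": 0, "dz": -0.03, "turn": 0}, {"dx": 0, "dy": 0, "dz": -0.03, "turn": 0}, {"dx": 0, "dy": 0, "dz": -0.03, "turn": 0}, {"dx": 0, "dy": 0, "dz": 0, "turn": 0}])

```text
time: 9.67
tool_pos: [0.5493, 0.0179, 0.0372]
tcp_rot: [2.843, 1.335, 0.001]
wrist_force: [-0.1, -0.9, 2.7]
width: 0.001
```

Emit:
jog_arm(motion=[{"dx": 0, "dy": 0, "dz": -0.03, "turn": 0}, {"dx": 0, "dy": 0, "dz": -0.03, "turn": 0}, {"dx": 0, "dy": 0, "dz": -0.03, "turn": 0}, {"dx": 0, "dy": 0, "dz": -0.03, "turn": 0}, {"dx": 0, "dy": 0, "dz": -0.03, "turn": 0}, {"dx": 0, "dy": 0, "dz": 0, "turn": 0}])

```text
time: 10.17
tool_pos: [0.5494, 0.018, 0.0361]
tcp_rot: [2.843, 1.335, 0.001]
wrist_force: [-0.5, -1.3, 4.9]
width: 0.003
```

Emit:
jog_arm(motion=[{"dx": 0, "dy": 0, "dz": -0.03, "turn": 0}, {"dx": 0, "dy": 0, "dz": 0, "turn": 0}, {"dx": 0, "dy": 0, "dz": 0, "turn": 0}, {"dx": 0, "dy": 0, "dz": 0, "turn": 0}, {"dx": 0, "dy": 0, "dz": 0, "turn": 0}, {"dx": 0, "dy": 0, "dz": 0, "turn": 0}, {"dx": 0, "dy": 0, "dz": 0, "turn": 0}])

```text
time: 10.75
tool_pos: [0.5493, 0.0179, 0.036]
tcp_rot: [2.843, 1.335, 0.001]
wrist_force: [-1.9, -1.7, 7.1]
width: 0.0
```

```bash
python3 - <<'E'
from h import *
c=(.516,.0443);a=np.radians(-39.3);e=np.array([np.cos(a),np.sin(a)]);f=np.array([-e[1],e[0]])
for n in('side','top'):
    p,d,w=cam(n);w=w.reshape(-1,3)
    r=w[:,:2]-c;x=r@e;y=r@f
    print(n,[(k,*(np.nanmedian(w[(abs(x-k/1e3)<4e-3)&(abs(y)<.023)&(w[:,2]<.056),2]).round(4),)) for k in(-68,-50,-42,-30,-18)])
print(bot.read_state()['wrist_force'])
E
```

```text
side [(-68, np.float64(0.0294)), (-50, np.float64(0.042)), (-42, np.float64(0.0426)), (-30, np.float64(0.0407)), (-18, np.float64(0.0386))]
top [(-68, np.float64(0.0309)), (-50, np.float64(0.0452)), (-42, np.float64(0.044)), (-30, np.float64(0.0424)), (-18, np.float64(0.0396))]
[-0.74920154 -2.10046803  6.7373731 ]
```

Both holds done (the opposite end rose as expected, 7 N). Now lifting, opening, and moving over the middle.

Emit:
jog_arm(motion=[{"dx": 0, "dy": 0, "dz": 0.3, "turn": 0}, {"dx": 0, "dy": 0, "dz": 0.7, "turn": 0}, {"dx": 0, "dy": 0, "dz": 2, "turn": 0}, {"dx": 0, "dy": 0, "dz": 3, "turn": 0}, {"dx": 0, "dy": 0, "dz": 2, "turn": 0}, {"dx": -1.1, "dy": 0.9, "dz": 0, "turn": 0}, {"dx": -1.1, "dy": 0.9, "dz": 0, "turn": 0}, {"dx": -1.1, "dy": 0.8, "dz": 0, "turn": 0}, {"dx": 0, "dy": 0, "dz": 0, "turn": 0}, {"dx": 0, "dy": 0, "dz": 0, "turn": 0}, {"dx": 0, "dy": 0, "dz": 0, "turn": 0}], fingers=5)

```text
time: 11.77
tool_pos: [0.515, 0.0443, 0.1142]
tcp_rot: [-2.843, -1.336, 0.003]
wrist_force: [0.1, -0.7, 0.9]
width: 0.591
```

```bash
python3 - <<'E'
from h import *
print(bot.read_state()['tool_pos'])
p,d,w=cam('side');cv2.imwrite('pics/c2.png',cv2.resize(p[150:290,290:440,::-1],(600,560),interpolation=cv2.INTER_CUBIC))
z=w[...,2];m=np.zeros(z.shape,np.uint8);m[190:280,305:425]=((z>.05)&(z<.062))[190:280,305:425]
n,l,s,ce=cv2.connectedComponentsWithStats(m)
for i in range(1,n):
    if s[i,4]>20: print(s[i,4],ce[i],[np.round(x,1) for x in cv2.minAreaRect(w[l==i][:,:2].astype(np.float32)*1000)])
E
```

```text
[0.51496421 0.04427524 0.11417848]
78 [386.17948718 204.14102564] [array([469. ,  -2.8]), array([28. , 13.7]), np.float64(52.7)]
87 [367.47126437 218.8045977 ] [array([516.1,  45.8]), array([29.7, 14.5]), np.float64(47.1)]
97 [344.56701031 235.31958763] [array([568.7,  94.7]), array([29.9, 12.7]), np.float64(53.6)]
```

View pics/c2.png

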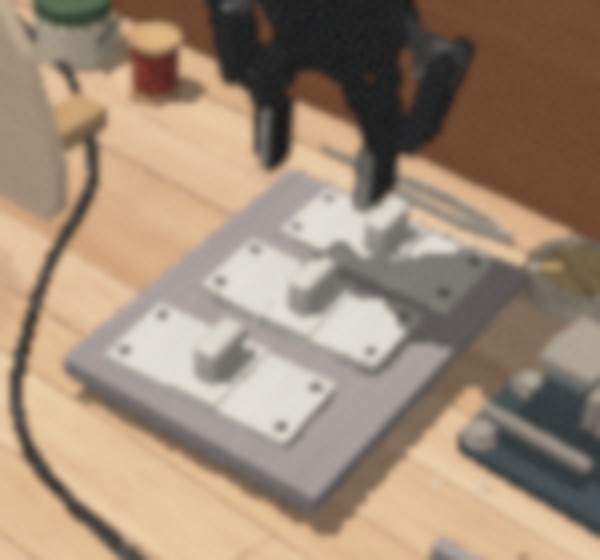

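The covers are unmoved: bar centre is about (516,45) mm. The open fingers straddle the middle cover's bar. Descending and gripping.

Emit:
jog_arm(motion=[{"dx": 0.1, "dy": 0, "dz": -2, "turn": 0}, {"dx": 0, "dy": 0, "dz": -2, "turn": 0}, {"dx": 0, "dy": 0, "dz": -1.5, "turn": 0}, {"dx": 0, "dy": 0, "dz": -0.9, "turn": 0}, {"dx": 0, "dy": 0, "dz": -0.3, "turn": 0}, {"dx": 0, "dy": 0, "dz": -0.3, "turn": 0}, {"dx": 0, "dy": 0, "dz": 0, "turn": 0}, {"dx": 0, "dy": 0, "dz": 0, "turn": 0}])

```text
time: 12.48
tool_pos: [0.5178, 0.044, 0.046]
tcp_rot: [2.843, 1.335, 0.002]
wrist_force: [-0.3, -0.3, -0.1]
width: 0.585
```

Emit:
jog_arm(motion=[{"dx": -0.1, "dy": 0, "dz": -0.2, "turn": 0}, {"dx": 0, "dy": 0, "dz": -0.2, "turn": 0}, {"dx": 0, "dy": 0, "dz": 0, "turn": 0}])

```text
time: 12.73
tool_pos: [0.516, 0.044, 0.0414]
tcp_rot: [2.844, 1.335, 0.001]
wrist_force: [0.5, 0.1, 0.7]
width: 0.584
```

Emit:
jog_arm(motion=[{"dx": 0, "dy": 0, "dz": 0, "turn": 0}, {"dx": 0, "dy": 0, "dz": 0, "turn": 0}, {"dx": 0, "dy": 0, "dz": 0, "turn": 0}, {"dx": 0, "dy": 0, "dz": 0, "turn": 0}, {"dx": 0, "dy": 0, "dz": 0, "turn": 0}, {"dx": 0, "dy": 0, "dz": 0, "turn": 0}, {"dx": 0, "dy": 0, "dz": 0, "turn": 0}, {"dx": 0, "dy": 0, "dz": 0, "turn": 0}], fingers=0, grip_force=60)

```text
time: 13.4
tool_pos: [0.5164, 0.0439, 0.0416]
tcp_rot: [2.844, 1.335, 0.001]
wrist_force: [0.6, -1.2, 3.4]
width: 0.149
```

Emit:
jog_arm(motion=[{"dx": 0, "dy": 0, "dz": 0.5, "turn": 0}, {"dx": 0, "dy": 0, "dz": 1.5, "turn": 0}, {"dx": 0, "dy": 0, "dz": 2.5, "turn": 0}, {"dx": 0, "dy": 0, "dz": 3, "turn": 0}, {"dx": 0, "dy": 0, "dz": 2, "turn": 0}, {"dx": 0, "dy": 0, "dz": 1, "turn": 0}, {"dx": 0, "dy": 0, "dz": 0, "turn": 0}, {"dx": 0, "dy": 0, "dz": 0, "turn": 0}])

```text
time: 14.07
tool_pos: [0.5153, 0.0441, 0.1454]
tcp_rot: [-2.843, -1.335, 0.001]
wrist_force: [-0.4, 0.2, -5.0]
width: 0.148
```

Emit:
jog_arm(motion=[{"dx": -0.2, "dy": 1.4, "dz": 0, "turn": 0.1}, {"dx": -0.2, "dy": 1.4, "dz": 0, "turn": 0.1}, {"dx": -0.2, "dy": 1.4, "dz": 0, "turn": 0.1}, {"dx": -0.2, "dy": 1.4, "dz": 0, "turn": 0.1}, {"dx": -0.2, "dy": 1.4, "dz": 0, "turn": 0.1}, {"dx": -0.2, "dy": 1.4, "dz": 0, "turn": 0.1}, {"dx": -0.2, "dy": 1.4, "dz": 0, "turn": 0.1}, {"dx": -0.2, "dy": 1.4, "dz": 0, "turn": 0.1}, {"dx": -0.2, "dy": 1.4, "dz": 0, "turn": 0.1}, {"dx": -0.2, "dy": 1.4, "dz": 0, "turn": 0.1}])

```text
time: 14.9
tool_pos: [0.4937, 0.184, 0.143]
tcp_rot: [-1.847, -2.537, 0.007]
wrist_force: [0.7, -0.2, -4.6]
width: 0.146
```

Emit:
jog_arm(motion=[{"dx": -0.2, "dy": 1.4, "dz": 0, "turn": 0.1}, {"dx": -0.2, "dy": 1.4, "dz": 0, "turn": 0.1}, {"dx": -0.2, "dy": 1.4, "dz": 0, "turn": 0.1}, {"dx": -0.2, "dy": 1.4, "dz": 0, "turn": 0.1}, {"dx": -0.2, "dy": 1.4, "dz": 0, "turn": 0.1}, {"dx": 0, "dy": 0, "dz": 0, "turn": 0.03}, {"dx": 0, "dy": 0, "dz": 0, "turn": 0}, {"dx": 0, "dy": 0, "dz": 0, "turn": 0}, {"dx": 0, "dy": 0, "dz": 0, "turn": 0}, {"dx": 0, "dy": 0, "dz": 0, "turn": 0}])

```text
time: 15.73
tool_pos: [0.4854, 0.2533, 0.1452]
tcp_rot: [-1.128, -2.931, 0.002]
wrist_force: [0.6, 0.1, -4.9]
width: 0.15
```

```bash
python3 - <<'E'
from h import *
s=bot.read_state();print(s['tool_pos'],s['tcp_rot'],s['q'],s['wrist_force'])
p,d,w=cam('side');cv2.imwrite('pics/c3.png',cv2.resize(p[150:370,290:510,::-1],(600,600),interpolation=cv2.INTER_CUBIC))
E
```

```text
[0.48544442 0.25332598 0.14524924] [-1.12828830e+00 -2.93067460e+00  2.18764101e-03] [ 4.35533412e-01  9.61451468e-02  1.96622144e+00 -9.56963586e-05
  1.08108103e+00 -4.00212869e-01] [ 0.57496154  0.12050173 -4.93870732]
```

View pics/c3.png

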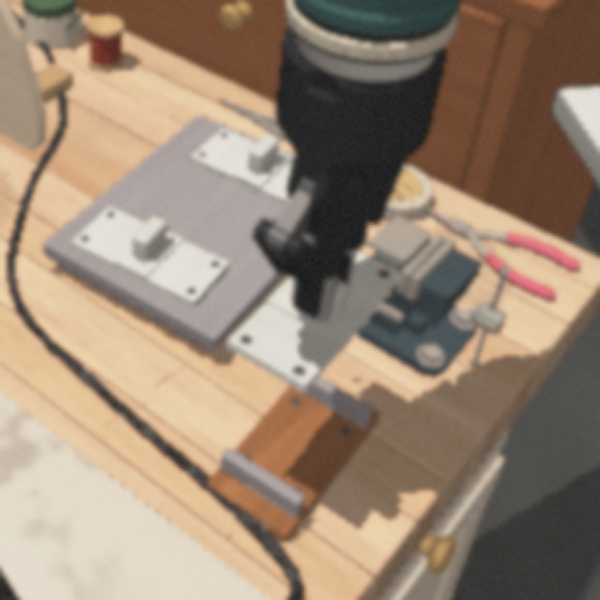

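The cover is held level, aligned above the rack, with the tool at (0.485, 0.253) and yaw 47.9°. Lowering.

Emit:
jog_arm(motion=[{"dx": -0.1, "dy": 0.05, "dz": -2, "turn": 0}, {"dx": 0, "dy": 0, "dz": -3, "turn": 0}, {"dx": 0, "dy": 0, "dz": -2.5, "turn": 0}, {"dx": 0, "dy": 0, "dz": -1.5, "turn": 0}, {"dx": 0, "dy": 0, "dz": -0.8, "turn": 0}, {"dx": 0, "dy": 0, "dz": -0.2, "turn": 0}, {"dx": 0, "dy": 0, "dz": 0, "turn": 0}, {"dx": 0, "dy": 0, "dz": 0, "turn": 0}])

```text
time: 16.45
tool_pos: [0.4862, 0.2549, 0.0476]
tcp_rot: [1.127, 2.931, 0.003]
wrist_force: [0.3, 0.4, -4.5]
width: 0.144
```

Emit:
jog_arm(motion=[{"dx": -0.2, "dy": -0.1, "dz": -0.2, "turn": 0}, {"dx": 0, "dy": 0, "dz": -0.2, "turn": 0}, {"dx": 0, "dy": 0, "dz": -0.1, "turn": 0}, {"dx": 0, "dy": 0, "dz": -0.1, "turn": 0}, {"dx": 0, "dy": 0, "dz": -0.1, "turn": 0}, {"dx": 0, "dy": 0, "dz": -0.05, "turn": 0}, {"dx": 0, "dy": 0, "dz": -0.05, "turn": 0}, {"dx": 0, "dy": 0, "dz": -0.05, "turn": 0}, {"dx": 0, "dy": 0, "dz": 0, "turn": 0}])

```text
time: 17.2
tool_pos: [0.4829, 0.2535, 0.0376]
tcp_rot: [-1.127, -2.932, 0.0]
wrist_force: [0.4, 0.3, -4.2]
width: 0.15
```

Emit:
jog_arm(motion=[{"dx": 0.1, "dy": 0, "dz": -0.05, "turn": 0}, {"dx": 0, "dy": 0, "dz": -0.05, "turn": 0}, {"dx": 0, "dy": 0, "dz": -0.05, "turn": 0}, {"dx": 0, "dy": 0, "dz": 0, "turn": 0}, {"dx": 0, "dy": 0, "dz": 0, "turn": 0}])

```text
time: 17.62
tool_pos: [0.4837, 0.2535, 0.0374]
tcp_rot: [-1.127, -2.932, 0.001]
wrist_force: [-4.8, -2.0, 6.7]
width: 0.147
```

It bears on the rails. Releasing and rising.

Emit:
jog_arm(motion=[{"dx": 0, "dy": 0, "dz": 0.1, "turn": 0}, {"dx": 0, "dy": 0, "dz": 0, "turn": 0}, {"dx": 0, "dy": 0, "dz": 0, "turn": 0}, {"dx": 0, "dy": 0, "dz": 0, "turn": 0}, {"dx": 0, "dy": 0, "dz": 0, "turn": 0}, {"dx": 0, "dy": 0, "dz": 0, "turn": 0}], fingers=5)

```text
time: 18.12
tool_pos: [0.4842, 0.2536, 0.0373]
tcp_rot: [1.127, 2.932, 0.0]
wrist_force: [0.1, -0.3, 0.2]
width: 0.587
```

Emit:
jog_arm(motion=[{"dx": 0, "dy": 0, "dz": 0.5, "turn": 0}, {"dx": 0, "dy": 0, "dz": 1, "turn": 0}, {"dx": 0, "dy": 0, "dz": 2, "turn": 0}, {"dx": 0, "dy": 0, "dz": 3, "turn": 0}, {"dx": 0, "dy": 0, "dz": 4, "turn": 0}, {"dx": 0, "dy": 0, "dz": 4, "turn": 0}, {"dx": 0, "dy": 0, "dz": 4, "turn": 0}, {"dx": 0, "dy": 0, "dz": 2, "turn": 0}, {"dx": 0, "dy": 0, "dz": 0, "turn": 0}, {"dx": 0, "dy": 0, "dz": 0, "turn": 0}, {"dx": 0, "dy": 0, "dz": 0, "turn": 0}])

```text
time: 19.03
tool_pos: [0.4834, 0.2532, 0.2419]
tcp_rot: [-1.127, -2.932, 0.001]
wrist_force: [-0.1, -0.4, -0.7]
width: 0.588
```

```bash
python3 - <<'E'
from h import *
s=bot.read_state();print(s['time'],s['tool_pos'],s['wrist_force'],s['width'])
p,d,w=cam('side');cv2.imwrite('pics/c4.png',cv2.resize(p[150:370,290:510,::-1],(600,600),interpolation=cv2.INTER_CUBIC))
z=w[...,2];m=((z>.046)&(z<.064)).astype(np.uint8);m[:190]=0;m[350:]=0;m[:,:305]=0;m[:,440:]=0
n,l,st,ce=cv2.connectedComponentsWithStats(m)
for i in range(1,n):
    if st[i,4]>20: print(st[i,4],ce[i].round(),[np.round(x,1) for x in cv2.minAreaRect(w[l==i][:,:2].astype(np.float32)*1000)],np.percentile(w[l==i][:,2],80))
a=np.radians(48);e=np.array([np.cos(a),np.sin(a)]);f=np.array([-e[1],e[0]])
r=w[...,:2]-(.484,.254);x=r@e;y=r@f
print([(k,np.nanmedian(z[(abs(x-k/1e3)<3e-3)&(abs(y)<.02)&(z<.05)]).round(4)) for k in(-52,-45,-35,-25,-18,18,25,35,45,52)])
print([(k,np.nanmedian(z[(abs(x)<.05)&(abs(x)>.02)&(abs(y-k/1e3)<3e-3)&(z<.05)]).round(4)) for k in(-20,-10,0,10,20)])
mm=(z>.03)&(z<.044)&(abs(x)<.07)&(abs(y)<.045);print('extent',np.percentile(x[mm],[1,99]),np.percentile(y[mm],[1,99]))
E
```

```text
19.0333 [0.48340953 0.25323915 0.24191623] [-0.14166558 -0.40691475 -0.71783594] 0.5878149786961139
92 [386. 205.] [array([469. ,  -2.6]), array([29.3, 13.5]), np.float64(50.2)] 0.059195269568898
114 [345. 236.] [array([568.6,  95.3]), array([29.5, 13.1]), np.float64(53.5)] 0.05971070081503808
118 [430. 252.] [array([407.9, 150.6]), array([ 6.2, 39.8]), np.float64(40.8)] 0.06092519548280025
164 [400. 299.] [array([485.2, 255.1]), array([14.4, 29.2]), np.float64(49.2)] 0.05583293861645506
[(-52, np.float64(0.0343)), (-45, np.float64(0.0342)), (-35, np.float64(0.0334)), (-25, np.float64(0.033)), (-18, np.float64(0.0319)), (18, np.float64(0.0321)), (25, np.float64(0.0328)), (35, np.float64(0.0334)), (45, np.float64(0.0336)), (52, np.float64(0.0312))]
[(-20, np.float64(0.0333)), (-10, np.float64(0.0333)), (0, np.float64(0.0334)), (10, np.float64(0.0332)), (20, np.float64(0.0327))]
extent [-0.05271766  0.05541743] [-0.0253657   0.02417435]
```

View pics/c4.png

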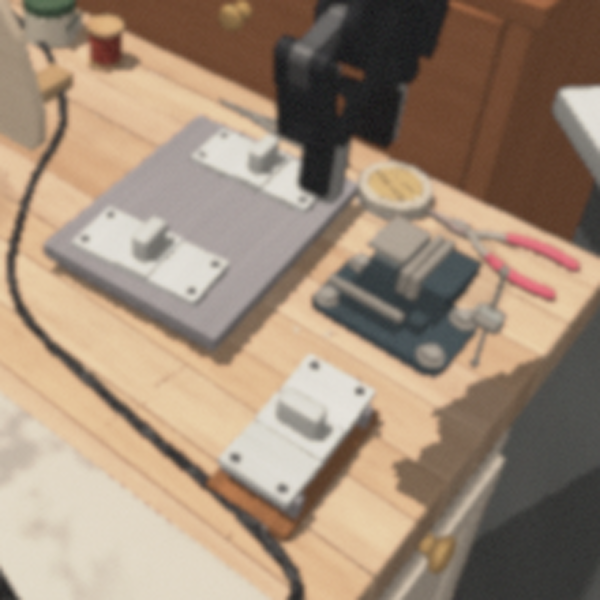

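The cover lies level across both rails, centred within about 2 mm. The sound covers haven't moved and the gripper is clear.

```bash
python3 -c "
from workcell import bot
print(bot.finish_job())"
```

```text
the job is handed in; nothing more can be done
None
```

The bowed cover was the middle one. It now lies across both rails of the reject rack, and the job is handed in at about 19 s of the 72 s allowed (it reports no verdict).

- **Finding it:** the camera depth showed only the middle cover's ends about 3 mm high. A slow press on its near end then confirmed it: 1.6 to 2 N over about 1.2 mm before it bore on the plate. I did not press the two sound covers; their verdict rests on depth and on only one cover being bowed.
- **Holds:** I held the near end down for about 0.5 s at 6 to 7 N, then the far end for about 0.6 s at 5 to 7 N. Each time, depth showed the opposite end rise by about 4 to 5 mm, which fits a 0.08 rad tilt.
- **Placing:** the bar's centre is at (485, 255) mm against a rack centre of (484, 254) mm. It is within about 1° along the rack and level within about 0.01 rad. Its origin is about 25.5 mm up, as expected.
- **Everything else:** the sound covers' bars measured within about 1 mm of where they started. I did not measure the tweezers, jar or block again; the arm met no unexpected contact.
- **Disagreements:** the two cameras differ by about 1.5 mm in height, within calibration. One reading at the cover's far edge (31 mm against 34 mm) is probably an edge-pixel effect.

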